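# Pack the screw vials and snap the keeper cap home

### The arm

A 7-joint arm with a two-finger parallel gripper is mounted at the origin on the work surface. World frame = base frame: x ahead of the robot, y to its left, z up, the work surface at z = 0. Lengths are in m, angles in rad, forces in N, time in s.
With the tool pointing down it reaches from about 0.4 to 0.925 m from the base axis. Payload 5.6 kg.
Tool frame: the origin (TCP) lies midway between the tips of the shut fingers; the grasp point (between the pads) lies 19 mm behind it; z points along the fingers, y is the line along which they close (so a half turn about z gives the same grasp; the last joint's range is limited). The gripper opens to 85 mm and grips with 20 to 120 N. Pads are 22 mm wide; open, the fingers measure 114 mm over their backs; the gripper's body (76 mm by 85 mm) begins 54 mm behind the grasp point. The pads swing forward as they close: fully open they stand 13 mm farther back than shut.
Start: joints at [1.21, 0.468, -0.012, 1.603, 0.006, 1.071, -0.056], TCP at [0.203, -0.617, 0.231] pointing down, gripper open.
Joint ranges: [-2.53, 2.53], [-0.31, 2.02], [-1.57, 1.55], [0.28, 2.44], [-1.29, 4.43], [0.15, 1.84], [-2.92, 2.92]. Speed limits (rad/s): [2.57, 2.57, 3.14, 3.14, 3.14, 3.14, 3.14].

### API

Orientations are given as [roll, pitch, yaw] about the fixed x, y, z axes, in that order (R = Rz(yaw) Ry(pitch) Rx(roll)).
In Python, from bench import sensors, imaging, ctrl, finder gives the robot as it stands.
- The arm moves only by the shell command python3 -m creep 'ROWS' [FORCE]. ROWS is JSON, a list of rows, each a list of 3 entries, a list of its own where there are three numbers: the shift along the world's x, y, z in cm, then the turn about the world's z in degrees, then the finger opening in cm, from 0 to 8.54. A call has 1 to 20 rows; each row shifts and turns the commanded pose from where the row before left it; what a row does not reach is not made up. A row lasts 1/8 s, in which the tool goes at most 62.5 mm and 10.7 degrees, less where a joint would pass 70% of its speed; a pose out of reach is approached as far as the arm can. A call with a gripper value outside its range is refused whole. The fingers move at their own pace and stop on an object; FORCE is the grip in N (left out, the last holds). Time passes only in rows, so rows that do not move let the fingers close. It gives the time, the measured TCP pose, the force, the opening and the grip force at its end, in the units of the state.
- sensors.read_state(): the state, without advancing time (a new reading comes with each control period).
- imaging.snapshot(name): name is "scene" or "top" or "wrist"; returns (picture, depth): 480x640x3 uint8, blue, green, red; 480x640 float32, m along the optical axis (not along the pixel's ray), 0 where there is no reading.
- imaging.camera_params(name): a dict with "fx", "fy", "cx", "cy" (pixels), "dist_coeffs" ([k1, k2, p1, p2, k3] as OpenCV has them; the pictures are not rectified), "cam_to_world" (4x4, takes a point from camera to world coordinates). Camera axes: x right, y up, looking along -z (the intrinsics and any distortion apply to the point x, -y, -z); pixel columns grow to the right and rows downward; lengths in m; the calibration is good to about 2 mm. A picture is of the moment at which its call begins: read the wrist's pose just before it. camera_params takes no time and is no camera call; for the wrist camera it gives the pose at the moment of the call.
- ctrl.job_done(): hands the job in; it is judged then, once.
Trained networks look in the newest picture that a camera, given by its name, has taken for a name from the list of things; names that differ only in an ending like _2 or _b are one class to them, and where a whole thing is asked for, a point or a joint stands for the part that bears it (a point fixed in the world has none). Each returns a list of dicts, best first, with "p" (0 to 1); they miss things now and then, are a little off and sometimes report something else, mostly with a low value. They report only what shows in the picture. A call takes as long as a camera call. They do not tell look-alikes from the thing itself.
- finder.boxes_of(camera, thing): "bbox" ([left, top, right, bottom] as shares, 0 to 1, of the picture: columns of its width, rows of its height, round what is visible of it).
- finder.mark_of(camera, thing): "position" ([column, row] as shares, 0 to 1, of the picture: columns of its width, rows of its height: a listed point, or the origin of a listed thing).
The state is a dict: "t": time; "joint_pos": joint angles; "joint_vel": joint speeds; "tau": joint torques, N m; "ee_pos": TCP position; "eef_rot": TCP orientation; "ft_force": force on the tool from outside, world axes, zero at the start; "moment": the same for the moment, N m; "finger_gap": finger opening in m; "gripper_force": force on a finger pad.
Only numpy, scipy, OpenCV 4.12 (cv2) and the standard library are available. Lean on these libraries where they do the work, as an engineer would, in place of code of your own. Each camera call takes 0.05 s, during which the arm holds its last target. There are 200 camera calls.

### The job

Pack the screw vials of this repair into the grey caddy in order: first the yellow-lidded vial upright and fully down in the pocket marked with one dot, then the red-lidded vial in the pocket marked with two dots, letting go of each. Then take the orange keeper cap by its knob and press it straight down onto the steel stud until it clicks, and keep pressing it firmly down on its washer after the click: finish while still gripping the knob and pushing down, without letting go. Leave the cup, jar, phone and screwdriver where they are.

Things in the scene. Friction and masses are not known exactly. Their poses are not given: they have to be found in the camera images.
- caddy: grey block fixed to the bench, 64 mm (its x) by 144 mm (its y), 30 mm high, at any yaw; origin at the centre of its underside. Two round pockets lie 44 mm either side of the centre along its y. From its centre rises a grey column, 26 mm diameter, topped by a black sprung washer and a steel stud
- stud_tip (a point): tip of the upright steel stud on the caddy's axis, 92.5 mm above the bench. The stud is 15 mm in diameter, tapering over its last 5.5 mm to 8 mm at the tip. Four brass sprung plungers stick out of its side to a 23 mm circle; their centres lie 11.3 mm below the tip
- pocket1 (a point): centre of the mouth of the pocket marked with ONE white dot, at the block's top, 30 mm above the bench, on the caddy's +y side; the pocket is 25 mm in diameter and 24 mm deep, with a flat floor
- pocket2 (a point): the same for the pocket marked with TWO white dots, on the caddy's -y side
- seat (a point): centre of the top of the uncompressed black washer (25 mm diameter), on the stud's axis, 72.5 mm above the bench, 20 mm below the stud's tip. The washer gives about 1 mm per 4 N pressed on it, down to a solid stop at 2.5 mm
- washer (a joint): how far the washer is pressed down, m: 0 free, 0.0025 at its stop; the seated cap's own weight moves it by only about 0.0002
- vial_yellow: clear screw vial with a yellow lid, one rigid piece, standing upright on the bench: cylinder 22 mm diameter, 62 mm high, about 30 g; origin at the centre of its underside, z up. Fully down in a pocket it stands 38 mm out of the block, its underside 24 mm below the mouth
- vial_red: the same with a red lid
- cap: orange keeper cap, about 60 g, standing flange down on the bench: round flange 80 mm diameter, 3.5 mm thick; round knob 34 mm diameter up to 40 mm height. Origin at the centre of its underside, z up its axis; yaw does not matter. From below: an 18 mm hole through a 3.5 mm lip, then a 25 mm bore ending 27 mm up. Seated, its flange lies just over the inner edges of both vials
- knob_top (a point): centre of the top of the cap's knob, 40 mm above its underside. Pushing on: the cap's underside meets the plungers 14 mm above seat; resistance peaks at roughly 12 N near 11 mm, falls away (the click), and below 5 mm the plungers pull the cap onto the washer, underside level with seat. A vial not fully down blocks it
- green_cup: green cup, 60 mm rim diameter, 60 mm high; bystander; origin at the centre of its underside
- flux_jar: amber jar with a black lid, 44 mm diameter, 45 mm high; bystander; origin at the centre of its underside
- phone: black phone lying flat, 72 by 150 by 8 mm; bystander; origin at the centre of its underside
- driver: screwdriver lying on the bench, its length along its own x; bystander
Things that resemble listed ones, but are neither listed nor needed, are in the scene too. Leave any blue look-alike of the vial_yellow alone.

How it is judged:
On the way, in this order (a step that is already met when the one before it is completed fails the run):
1. the yellow vial is fully down in pocket 1 and let go (horizontal distance between vial_yellow and pocket1 below 0.004 m and z of vial_yellow in the frame of pocket1 below -0.021 m and angle between vial_yellow's own z axis and vertical below 0.12 rad and contact force between the fingers and vial_yellow below 0.2 N), for 0.2 s.
2. then the red vial is fully down in pocket 2 and let go, the yellow one still home (horizontal distance between vial_red and pocket2 below 0.004 m and z of vial_red in the frame of pocket2 below -0.021 m and angle between each of vial_red, vial_yellow's own z axis and vertical below 0.12 rad and contact force between the fingers and vial_red below 0.2 N and horizontal distance between vial_yellow and pocket1 below 0.004 m and z of vial_yellow in the frame of pocket1 below -0.021 m), for 0.2 s.
3. then the cap has clicked over the stud and lies on the washer (horizontal distance between cap and seat below 0.004 m and z of cap in the frame of seat below 0.002 m and angle between cap's own z axis and vertical below 0.08 rad), for 0.2 s.
At the end, for the whole second after the job is handed in: Each vial in its own pocket: 4 mm of axis, 3 mm of floor, upright 0.12 rad, not touched by the fingers; cap snapped on: underside at most 2 mm above the seat, 4 mm of axis, level 0.08 rad; fingers still hold the cap (over 2 N) and press it so that the washer is compressed over 1 mm (about 4 N) (all of step 2 and all of step 3 and contact force between the fingers and vial_yellow below 0.2 N and value of joint washer above 0.001 m and contact force between the fingers and cap above 2 N); the arm keeps its last pose, push and grip.
It fails at once if the green cup is pushed more than 30 mm or tipped over (distance of green_cup from where it was at the start of the episode above 0.03 m or angle between green_cup's own z axis and vertical above 0.6 rad).
It fails at once if the flux jar is pushed more than 30 mm or tipped over (distance of flux_jar from where it was at the start of the episode above 0.03 m or angle between flux_jar's own z axis and vertical above 0.6 rad).
It fails at once if the phone is pushed more than 30 mm (distance of phone from where it was at the start of the episode above 0.03 m).
It fails at once if the screwdriver is pushed more than 30 mm (distance of driver from where it was at the start of the episode above 0.03 m).
It also fails if it takes over 64 s, if anything falls off the work surface, if the arm or the gripper's body presses on something with over 40 N, if the wrist force passes 120 N, or if a joint passes its speed limit or range.

## Working session

There is one attempt and no reset: what is moved stays moved. The work goes in short steps, Python scripts to look and compute and a shell command to move; the robot and the scene stay as the last step left them, time stands still between calls to the robot, and variables do not carry over. Pictures are saved under pics/ and viewed, at most 10 in all, crops included, and the job is handed in when it is done.

```bash
mkdir -p pics; cat > h.py <<'E'
import numpy as np, cv2
from bench import sensors, imaging, ctrl, finder
def ray(cam,px,P=None):
    P=P or imaging.camera_params(cam)
    K=np.array([[P["fx"],0,P["cx"]],[0,P["fy"],P["cy"]],[0,0,1]])
    u=cv2.undistortPoints(np.array([[px]],float),K,np.array(P["dist_coeffs"],float))[0,0]
    T=np.array(P["cam_to_world"]); d=T[:3,:3]@np.array([u[0],-u[1],-1]); return T[:3,3],d
def at_z(cam,px,z,P=None):
    o,d=ray(cam,px,P); return o+d*(z-o[2])/d[2]
def marks(cam,z,P=None,n=3):
    for k,h in z.items():
        for m in finder.mark_of(cam,k)[:n]:
            p=np.array(m["position"])*[640,480]
            print(cam,k,round(m["p"],2),p.round(0),at_z(cam,p,h,P).round(4))
Z=dict(vial_yellow=0,vial_red=0,cap=0,knob_top=.04,pocket1=.03,pocket2=.03,stud_tip=.0925,seat=.0725,green_cup=0,flux_jar=0,phone=0,driver=.01)
E
python3 - <<'E'
from h import *
for c in("top","scene"):
    im,d=imaging.snapshot(c); cv2.imwrite(f"pics/{c}0.png",im); marks(c,Z)
s=sensors.read_state(); print(s["t"],s["ee_pos"],s["eef_rot"],s["ft_force"])
E
```

```text
top vial_yellow 0.61 [279. 287.] [0.4097 0.0825 0.    ]
top vial_yellow 0.54 [298. 272.] [0.4521 0.0405 0.    ]
top vial_red 0.49 [221. 258.] [0.4614 0.2308 0.    ]
top cap 0.93 [428. 295.] [ 0.4368 -0.2756  0.    ]
top knob_top 0.86 [433. 294.] [ 0.4342 -0.2777  0.04  ]
top knob_top 0.73 [430. 296.] [ 0.4288 -0.2723  0.04  ]
top knob_top 0.52 [311. 180.] [0.672  0.0375 0.04  ]
top pocket1 0.8 [292. 212.] [0.5912 0.0718 0.03  ]
top pocket1 0.78 [311. 183.] [0.6696 0.0378 0.03  ]
top pocket2 0.8 [292. 212.] [0.5912 0.0718 0.03  ]
top pocket2 0.78 [311. 183.] [0.6696 0.0378 0.03  ]
top stud_tip 0.91 [297. 188.] [0.6332 0.0654 0.0925]
top seat 0.93 [300. 190.] [0.6357 0.0576 0.0725]
top green_cup 0.96 [200. 158.] [0.7093 0.325  0.    ]
top flux_jar 0.59 [152. 232.] [0.5047 0.411  0.    ]
top phone 0.81 [450. 208.] [ 0.6567 -0.3132  0.    ]
top driver 0.61 [487. 297.] [ 0.4479 -0.4126  0.01  ]
scene vial_yellow 0.71 [312. 244.] [0.4549 0.0454 0.    ]
scene vial_yellow 0.67 [318. 227.] [0.4103 0.094  0.    ]
scene vial_yellow 0.54 [480. 265.] [0.7191 0.3157 0.    ]
scene vial_red 0.58 [37
[... 384 characters left out ...]
 265.] [0.5968 0.0737 0.03  ]
scene pocket2 0.58 [377. 294.] [0.6758 0.0486 0.03  ]
scene pocket2 0.29 [439. 204.] [0.5356 0.3728 0.03  ]
scene stud_tip 0.71 [370. 256.] [0.6333 0.0594 0.0925]
scene seat 0.64 [370. 265.] [0.6364 0.0584 0.0725]
scene green_cup 0.97 [482. 266.] [0.7248 0.3158 0.    ]
scene green_cup 0.69 [441. 203.] [0.5076 0.4196 0.    ]
scene flux_jar 0.61 [437. 202.] [0.5015 0.412  0.    ]
scene phone 0.7 [207. 386.] [ 0.6541 -0.3107  0.    ]
scene driver 0.91 [112. 335.] [ 0.466  -0.4129  0.01  ]
scene driver 0.26 [380. 219.] [0.4796 0.2306 0.01  ]
1.3 [ 0.20307508 -0.61747969  0.23130638] [3.14154485e+00 3.16936238e-05 3.17740215e-01] [ 0.18919859  0.91213024 -0.22276584]
```

```bash
python3 -m creep --help 2>&1 | head -20
```

```text
invalid input: not JSON, or not a number
```

```bash
python3 -c "
import cv2
a=cv2.imread('pics/top0.png');b=cv2.imread('pics/scene0.png')
cv2.imwrite('pics/t1.png',cv2.resize(a[140:340,140:500],(800,444),interpolation=2))
cv2.imwrite('pics/s1.png',cv2.resize(b[170:330,240:520],(800,457),interpolation=2))"
```

```text
(no output)
```

View pics/t1.png

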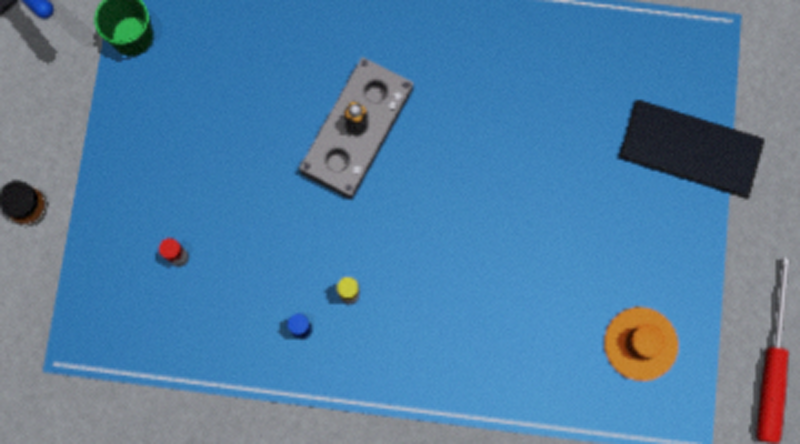

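View pics/s1.png

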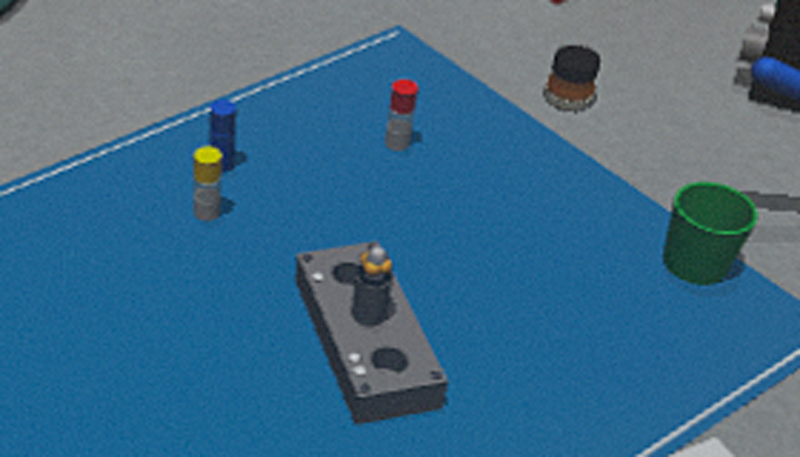

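```bash
python3 -m creep '[[[5,3,0],-3,8.5],[[5,3,0],-3,8.5],[[5,3,0],-3,8.5],[[5,3,0],-3,8.5],[[0.5,6,0],-3,8.5],[[0.5,6,0],-3,8.5],[[0.5,6,0],-3,8.5],[[0.5,6,0],-3,8.5],[[0.5,6,0],-3,8.5],[[0.5,6,0],-3,8.5],[[0.5,6,0],-3,8.5],[[0.5,6,0],-3,8.5],[[0.5,6,-2],-3,8.5],[[0,0,0],0,8.5],[[0,0,0],0,8.5]]' 40
python3 - <<'E'
from h import *
P=imaging.camera_params("wrist"); im,d=imaging.snapshot("wrist"); cv2.imwrite("pics/w1.png",im)
print(np.array(P["cam_to_world"]).round(3).tolist())
marks("wrist",dict(vial_yellow=0),P)
for b in finder.boxes_of("wrist","vial_yellow"): print(b)
print(sensors.read_state()["joint_pos"])
E
```

```text
t: 3.18
ee_pos: [0.448, 0.0411, 0.2116]
eef_rot: [3.141, -0.0, -0.363]
ft_force: [0.2, -0.1, -0.3]
finger_gap: 0.0848
gripper_force: 0.0
[[-0.356, 0.9, 0.252, 0.511], [-0.934, -0.343, -0.096, 0.015], [0.0, -0.27, 0.963, 0.354], [0.0, 0.0, 0.0, 1.0]]
wrist vial_yellow 0.84 [278. 259.] [0.4125 0.0887 0.    ]
wrist vial_yellow 0.63 [311. 197.] [0.4532 0.0427 0.    ]
{'bbox': [0.4627, 0.3892, 0.5073, 0.4771], 'p': 0.93}
{'bbox': [0.4047, 0.5221, 0.4602, 0.6292], 'p': 0.68}
[ 0.12259353  0.17535225 -0.31438318  2.07478591  0.06956358  0.90054784
 -2.1670162 ]
```

View pics/w1.png

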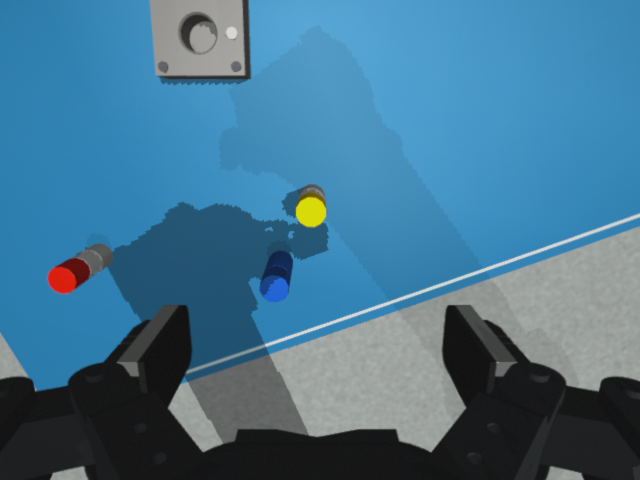

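```bash
cat >> h.py <<'E'
def blob(im,lo,hi,near=None):
    hsv=cv2.cvtColor(im,cv2.COLOR_BGR2HSV); m=cv2.inRange(hsv,np.array(lo),np.array(hi))
    n,l,s,c=cv2.connectedComponentsWithStats(m)
    out=sorted([(int(s[i,4]),c[i].round(1),s[i,:4]) for i in range(1,n)],key=lambda a:-a[0])[:3]; return out
YE=((25,150,150),(35,255,255)); RE=((0,180,190),(8,255,255))
E
python3 - <<'E'
from h import *
im=cv2.imread("pics/w1.png")
for n,c in(("y",YE),("r",RE)):
    for a,ce,b in blob(im,*c)[:2]: print(n,a,ce,b,at_z("wrist",ce,.062).round(4))
print("pocket1",at_z("wrist",(198,33),.03))
for q in((157,78),(250,78),(150,0),(248,0)): print(at_z("wrist",q,.03))
im=cv2.imread("pics/top0.png")
for n,c in(("y",YE),("r",RE)):
    for a,ce,b in blob(im,*c)[:2]: print("top",n,a,ce,b,at_z("top",ce,.062).round(4))
E
```

```text
y 710 [310.6 211.4] [296 197  30  30] [0.4543 0.0405 0.062 ]
r 522 [ 61.6 279.6] [ 49 267  27  26] [0.4726 0.2303 0.062 ]
pocket1 [0.59513994 0.07060506 0.03      ]
[0.57880788 0.11072116 0.03      ]
[0.55442242 0.04845228 0.03      ]
[0.62659754 0.09263761 0.03      ]
[0.6017249  0.02968289 0.03      ]
top y 262 [393.3 122.6] [381 110  26  25] [ 0.8365 -0.1446  0.062 ]
top y 246 [ 64.3 292.5] [ 54 287  22  12] [0.3298 0.5645 0.062 ]
top r 250 [ 65.1 331.7] [ 49 325  31  13] [0.2431 0.5437 0.062 ]
top r 243 [ 70.8 280.8] [ 55 276  31  14] [0.3582 0.5553 0.062 ]
```

```bash
python3 -m creep '[[[0.6,-0.1,-5],0,8.5],[[0,0,-5],0,8.5],[[0,0,-4],0,6],[[0,0,-3],0,5],[[0,0,-1],0,4],[[0,0,0],0,3],[[0,0,0],0,1.5],[[0,0,0],0,1.5],[[0,0,0],0,1.5],[[0,0,0],0,1.5],[[0,0,0],0,1.5],[[0,0,0],0,1.5]]' 40
python3 - <<'E'
from h import *
im,d=imaging.snapshot("wrist"); cv2.imwrite("pics/w2.png",im); print(sensors.read_state()["ee_pos"])
for a,ce,b in blob(im,*YE)[:2]: print(a,ce,b,at_z("wrist",ce,.062).round(4))
E
```

```text
t: 4.82
ee_pos: [0.4547, 0.0406, 0.0324]
eef_rot: [-3.141, -0.001, -0.363]
ft_force: [-1.3, -0.3, 6.6]
finger_gap: 0.0205
gripper_force: 39.8
[0.45471699 0.04063317 0.03246043]
3352 [316.6 358. ] [283 328  68  62] [0.4535 0.0393 0.062 ]
```

```bash
python3 -m creep '[[[0,0,4],0,1.5],[[0,0,3],0,1.5],[[5,1,0],0,1.5],[[5,1,0],0,1.5],[[4,1,0],0,1.5],[[0,0,-1],0,1.5],[[0,0,0],0,1.5],[[0,0,0],0,1.5]]' 40
python3 - <<'E'
from h import *
P=imaging.camera_params("wrist")
im,d=imaging.snapshot("wrist"); cv2.imwrite("pics/w3.png",im); s=sensors.read_state();print(s["ee_pos"],s["ft_force"])
z=s["ee_pos"][2]+.03
for a,ce,b in blob(im,*YE)[:2]: print(a,ce,b,at_z("wrist",ce,z).round(4))
marks("wrist",dict(pocket1=.03,stud_tip=.0925,seat=.0725),P)
E
```

```text
t: 5.88
ee_pos: [0.5927, 0.0703, 0.0914]
eef_rot: [3.141, 0.001, -0.363]
ft_force: [0.7, -0.7, 0.9]
finger_gap: 0.0204
gripper_force: 39.3
[0.59307698 0.07027369 0.09175138] [-0.20362209  0.36628195 -0.67499128]
3337 [316.6 357.9] [283 328  68  61] [0.5923 0.0688 0.1218]
10 [318.7 170.9] [317 169   4   5] [0.6436 0.0486 0.1218]
wrist pocket1 0.92 [307. 257.] [0.5946 0.0727 0.03  ]
wrist pocket1 0.82 [308.  71.] [0.6762 0.0408 0.03  ]
wrist stud_tip 0.62 [306. 192.] [0.6348 0.0563 0.0925]
wrist seat 0.7 [310. 179.] [0.6359 0.0546 0.0725]
```

View pics/w3.png

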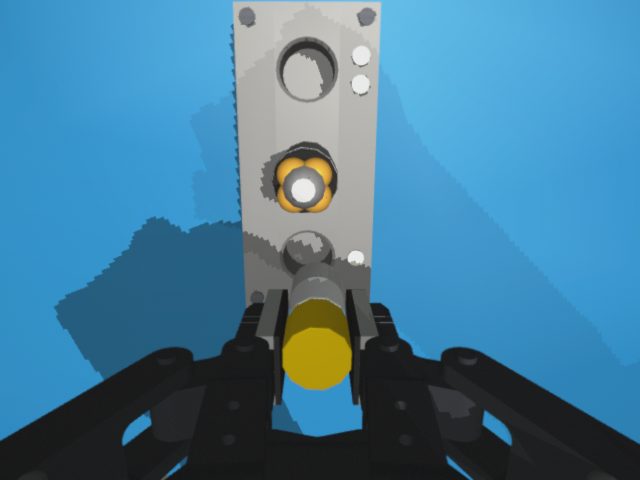

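```bash
python3 -m creep '[[[0.2,0.5,-1],0,1.5],[[0,0,-1],0,1.5],[[0,0,0],0,1.5],[[0,0,0],0,1.5]]' 40
python3 - <<'E'
from h import *
P=imaging.camera_params("wrist")
im,d=imaging.snapshot("wrist"); cv2.imwrite("pics/w4.png",im); s=sensors.read_state();print(s["ee_pos"],s["ft_force"])
z=s["ee_pos"][2]+.03
for a,ce,b in blob(im,*YE)[:1]: print(a,ce,b,at_z("wrist",ce,z).round(4))
marks("wrist",dict(pocket1=.03,pocket2=.03,stud_tip=.0925,seat=.0725),P)
cv2.imwrite("pics/w4c.png",cv2.resize(im[0:400,220:420],(400,800))[:600+200][200:])
E
```

```text
t: 6.58
ee_pos: [0.5959, 0.0757, 0.0713]
eef_rot: [3.141, 0.0, -0.363]
ft_force: [0.2, 0.3, -0.7]
finger_gap: 0.0208
gripper_force: 39.3
[0.59607986 0.07560709 0.07157481] [-0.49662654  0.14007485 -0.49846803]
3337 [316.6 357.9] [283 328  68  61] [0.5952 0.0742 0.1016]
wrist pocket1 0.84 [321. 272.] [0.5949 0.0722 0.03  ]
wrist pocket1 0.55 [321.  66.] [0.6774 0.041  0.03  ]
wrist pocket2 0.84 [321. 272.] [0.5949 0.0722 0.03  ]
wrist pocket2 0.55 [321.  66.] [0.6774 0.041  0.03  ]
wrist stud_tip 0.82 [323. 205.] [0.6357 0.0566 0.0925]
wrist seat 0.79 [326. 195.] [0.635  0.0557 0.0725]
```

View pics/w4c.png

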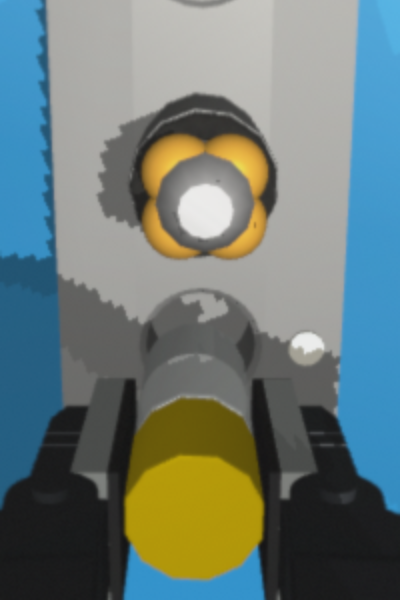

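```bash
python3 -m creep '[[[0,-0.2,0],0,1.5],[[0,0,0],0,1.5],[[0,0,-0.5],0,1.5],[[0,0,-0.5],0,1.5],[[0,0,-0.5],0,1.5],[[0,0,0],0,1.5],[[0,0,0],0,1.5]]' 40
```

```text
t: 7.7
ee_pos: [0.596, 0.0737, 0.0566]
eef_rot: [3.142, 0.0, -0.363]
ft_force: [0.1, 0.8, -0.1]
finger_gap: 0.0205
gripper_force: 39.3
```

```bash
python3 -m creep '[[[0,0,-0.5],0,1.5],[[0,0,-0.5],0,1.5],[[0,0,-0.5],0,1.5],[[0,0,-0.3],0,1.5],[[0,0,0],0,1.5],[[0,0,0],0,1.5]]' 40
```

```text
t: 8.45
ee_pos: [0.5961, 0.0737, 0.0386]
eef_rot: [-3.142, -0.0, -0.363]
ft_force: [0.7, 0.1, 0.3]
finger_gap: 0.0209
gripper_force: 39.3
```

```bash
python3 -m creep '[[[0,0,-0.1],0,1.5],[[0,0,0],0,2.2],[[0,0,0],0,3],[[0,0,0],0,4],[[0,0,0],0,5],[[0,0,0],0,5],[[0,0,3],0,6],[[0,0,4],0,8.5],[[0,0,4],0,8.5],[[0,0,0],0,8.5]]' 40
python3 - <<'E'
from h import *
im,d=imaging.snapshot("wrist"); cv2.imwrite("pics/w5.png",im); s=sensors.read_state();print(s["ee_pos"])
for a,ce,b in blob(im,*YE)[:1]: print(a,ce,b,at_z("wrist",ce,.068).round(4), d[int(ce[1]),int(ce[0])])
print(imaging.camera_params("wrist")["fx"], blob(im,*RE)[:1])
P=imaging.camera_params("wrist"); T=np.array(P["cam_to_world"])
ce=blob(im,*YE)[0][1]; o,dd=ray("wrist",ce); print("3d lid",o+dd*d[int(ce[1]),int(ce[0])])
E
```

```text
t: 9.7
ee_pos: [0.5983, 0.0742, 0.1512]
eef_rot: [-3.138, -0.006, -0.363]
ft_force: [-1.0, 0.0, -0.5]
finger_gap: 0.0849
gripper_force: 0.0
[0.5968673  0.07372845 0.14909734]
1081 [319.3 252.6] [301 235  38  36] [0.5934 0.0719 0.068 ] 0.23680407
428.55738998189184 []
3d lid [0.59269617 0.07209802 0.06576642]
```

```bash
python3 -m creep '[[[-4,5,0],0,8.5],[[-4,5,0],0,8.5],[[-4,5,0],0,8.5],[[-0.2,1,0],0,8.5],[[0,0,0],0,8.5],[[0,0,0],0,8.5]]' 40
python3 - <<'E'
from h import *
im,d=imaging.snapshot("wrist"); cv2.imwrite("pics/w6.png",im); s=sensors.read_state();print(s["ee_pos"],s["joint_pos"][6])
for a,ce,b in blob(im,*RE)[:2]:
    o,dd=ray("wrist",ce); print(a,ce,b,at_z("wrist",ce,.062).round(4), o+dd*d[int(ce[1]),int(ce[0])])
marks("wrist",dict(vial_red=0))
E
```

```text
t: 10.5
ee_pos: [0.4778, 0.2282, 0.1469]
eef_rot: [3.14, 0.0, -0.366]
ft_force: [-0.2, -1.1, -0.5]
finger_gap: 0.0851
gripper_force: 0.0
[0.47783575 0.22814191 0.14703861] -2.604963587473739
164 [313.4 245.3] [297 241  33  14] [0.478  0.2281 0.062 ] [0.47805722 0.22810115 0.06238379]
38 [300.3 260.9] [296 258   9   7] [0.4721 0.2383 0.062 ] [0.47187351 0.23839711 0.06128322]
wrist vial_red 0.63 [309. 227.] [0.4743 0.2335 0.    ]
```

```bash
python3 - <<'E'
from h import *
im=cv2.imread("pics/w6.png"); s=sensors.read_state();print(s["ee_pos"])
for a,ce,b in blob(im,(0,180,80),(8,255,255))[:2]:
    c=b[:2]+(b[2]-1)/2; print(a,ce,b,c,at_z("wrist",ce,.062).round(4),at_z("wrist",c,.062).round(4),im[255,305:322:8].tolist())
E
```

```text
[0.47777852 0.22831237 0.14717342]
1272 [311.6 253.5] [294 232  36  44] [311.5 249.5] [0.4738 0.231  0.062 ] [0.476  0.2302 0.062 ] [[22, 28, 149], [22, 29, 147], [21, 28, 165]]
12 [ 52.7 478.1] [ 51 476   5   4] [ 53. 478.] [0.3886 0.4508 0.062 ] [0.3886 0.4505 0.062 ] [[22, 28, 149], [22, 29, 147], [21, 28, 165]]
```

```bash
python3 -m creep '[[[-0.5,0.5,-4],0,8.5],[[0,0,-4],0,7],[[0,0,-2.5],0,5],[[0,0,-1],0,4],[[0,0,0],0,3],[[0,0,0],0,1.5],[[0,0,0],0,1.5],[[0,0,0],0,1.5],[[0,0,0],0,1.5],[[0,0,0],0,1.5]]' 40
python3 - <<'E'
from h import *
im,d=imaging.snapshot("wrist"); cv2.imwrite("pics/w7.png",im); print(sensors.read_state()["ee_pos"])
for a,ce,b in blob(im,(0,180,80),(8,255,255))[:1]: print(a,ce,b)
E
```

```text
t: 11.85
ee_pos: [0.4722, 0.2352, 0.0331]
eef_rot: [-3.141, -0.001, -0.363]
ft_force: [-0.2, -0.8, 5.9]
finger_gap: 0.0206
gripper_force: 39.7
[0.4722562  0.23520044 0.03315239]
4977 [316.7 340.8] [282 296  70  88]
```

```bash
python3 -m creep '[[[0,0,4],0,1.5],[[0,0,4],0,1.5],[[5,-2.9,0],0,1.5],[[5,-2.9,0],0,1.5],[[5,-2.9,0],0,1.5],[[5,-2.9,0],0,1.5],[[0.5,-4,0],0,1.5],[[0,-3.6,0],0,1.5],[[0,0,-2],0,1.5],[[0,0,0],0,1.5],[[0,0,0],0,1.5]]' 40
python3 - <<'E'
from h import *
P=imaging.camera_params("wrist")
im,d=imaging.snapshot("wrist"); cv2.imwrite("pics/w8.png",im); s=sensors.read_state();print(s["ee_pos"],s["ft_force"],s["finger_gap"])
for a,ce,b in blob(im,(0,180,80),(8,255,255))[:1]: print(a,ce,b)
marks("wrist",dict(pocket2=.03,stud_tip=.0925),P)
E
```

```text
t: 13.28
ee_pos: [0.6766, 0.0452, 0.0925]
eef_rot: [-3.141, 0.001, -0.36]
ft_force: [0.5, 0.8, -0.2]
finger_gap: 0.0207
gripper_force: 39.3
[0.67691613 0.04505403 0.09291253] [ 0.23652601 -0.2260675  -0.72479506] 0.020508564331943292
5008 [316.6 341.3] [282 296  70  89]
wrist pocket2 0.61 [322. 256.] [0.6763 0.0407 0.03  ]
```

View pics/w8.png

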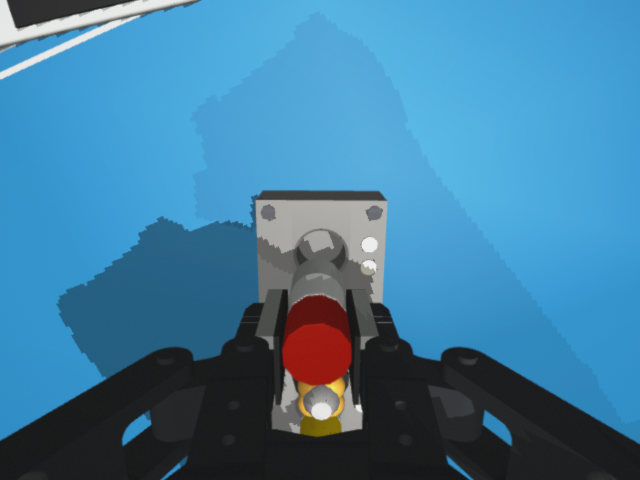

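```bash
python3 -m creep '[[[0,-0.2,-1],0,1.5],[[0,0,-1],0,1.5],[[0,0,-0.5],0,1.5],[[0,0,-0.5],0,1.5],[[0,0,-0.5],0,1.5],[[0,0,0],0,1.5],[[0,0,0],0,1.5]]' 40
```

```text
t: 14.3
ee_pos: [0.677, 0.0413, 0.0578]
eef_rot: [-3.141, -0.0, -0.363]
ft_force: [-0.2, 1.0, -0.6]
finger_gap: 0.021
gripper_force: 39.2
```

```bash
python3 -m creep '[[[0,0.1,0],0,1.5],[[0,0,-0.3],0,1.5],[[0,0,-0.3],0,1.5],[[0,0,0],0,1.5]]' 40
```

```text
t: 14.8
ee_pos: [0.6766, 0.0419, 0.0512]
eef_rot: [3.141, 0.001, -0.363]
ft_force: [0.1, -1.2, -0.1]
finger_gap: 0.0209
gripper_force: 39.2
```

Descending freely; continue.

```bash
python3 -m creep '[[[0,0,-0.4],0,1.5],[[0,0,-0.4],0,1.5],[[0,0,-0.2],0,1.5],[[0,0,0],0,1.5],[[0,0,0],0,1.5]]' 40; python3 -m creep '[[[0,0,-0.2],0,1.5],[[0,0,0],0,1.5]]'
```

```text
t: 15.42
ee_pos: [0.677, 0.042, 0.0417]
eef_rot: [-3.142, -0.0, -0.363]
ft_force: [0.2, -0.1, -0.2]
finger_gap: 0.0205
gripper_force: 39.3
t: 15.68
ee_pos: [0.6767, 0.042, 0.0394]
eef_rot: [3.141, 0.0, -0.363]
ft_force: [0.8, 0.0, 0.0]
finger_gap: 0.021
gripper_force: 39.2
```

```bash
python3 -m creep '[[[0,0,0],0,2.2],[[0,0,0],0,3],[[0,0,0],0,4],[[0,0,0],0,5],[[0,0,0],0,5],[[0,0,4],0,6],[[0,0,5],0,8.5],[[-2,1,5],0,8.5],[[-5,2,0],0,8.5],[[0,0,0],0,8.5],[[0,0,0],0,8.5]]' 40
python3 - <<'E'
from h import *
P=imaging.camera_params("wrist")
im,d=imaging.snapshot("wrist"); cv2.imwrite("pics/w9.png",im); s=sensors.read_state();print(s["ee_pos"],s["joint_pos"])
for c in(YE,((0,180,80),(8,255,255))):
  for a,ce,b in blob(im,*c)[:1]:
    o,dd=ray("wrist",ce,P); print(a,ce,b, o+dd*d[int(ce[1]),int(ce[0])],at_z("wrist",ce,.068,P))
marks("wrist",dict(stud_tip=.0925),P)
E
```

```text
t: 17.05
ee_pos: [0.6073, 0.0718, 0.1799]
eef_rot: [-3.142, -0.001, -0.363]
ft_force: [0.7, -1.0, 0.1]
finger_gap: 0.0853
gripper_force: 0.0
[0.6076622  0.07142748 0.17964544] [ 0.06164715  0.48426691 -0.30941586  1.73044643  0.17530337  0.95333314
 -2.25073467]
846 [319.9 252.3] [304 237  33  32] [0.59397008 0.07286939 0.06650646] [0.59441564 0.07271184 0.068     ]
1108 [321.8 105.3] [304  87  37  38] [0.67600271 0.04057702 0.06687979] [0.6759778  0.04060024 0.068     ]
wrist stud_tip 0.7 [322. 189.] [0.6349 0.056  0.0925]
```

View pics/w9.png

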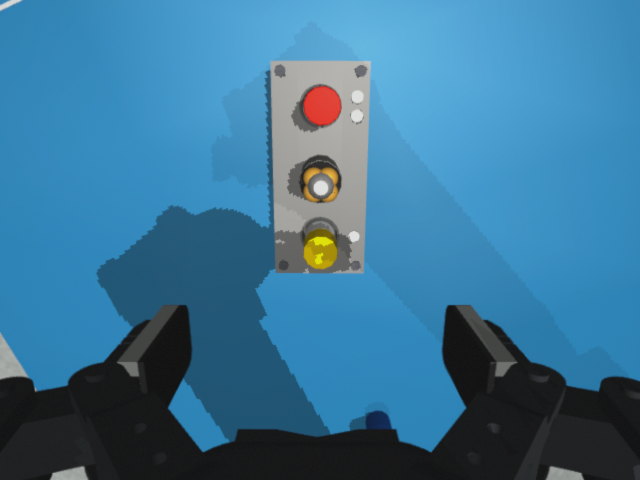

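```bash
python3 -m creep '[[[-2.4,-5,0],0,8.5],[[-2.4,-5,0],0,8.5],[[-2.4,-5,0],0,8.5],[[-2.4,-5,0],0,8.5],[[-2.4,-5,0],0,8.5],[[-2.4,-5,0],0,8.5],[[-2.4,-4.6,0],0,8.5],[[0,0,0],0,8.5],[[0,0,0],0,8.5],[[0,0,0],0,8.5]]' 40
python3 - <<'E'
from h import *
P=imaging.camera_params("wrist")
im,d=imaging.snapshot("wrist"); cv2.imwrite("pics/w10.png",im); s=sensors.read_state();print(s["ee_pos"])
for a,ce,b in blob(im,(8,150,80),(20,255,255))[:1]: print(a,ce,b,at_z("wrist",ce,.0035,P))
marks("wrist",dict(knob_top=.04,cap=0),P)
for b in finder.boxes_of("wrist","cap")[:1]: print(np.array(b["bbox"])*[640,480,640,480],b["p"])
E
```

```text
t: 18.4
ee_pos: [0.4399, -0.2727, 0.1795]
eef_rot: [-3.141, 0.0, -0.361]
ft_force: [0.2, -0.9, 0.8]
finger_gap: 0.0847
gripper_force: 0.0
[ 0.43979102 -0.27271679  0.17950101]
8362 [320.1 207.8] [268 157 105 103] [ 0.44071533 -0.2774861   0.0035    ]
wrist knob_top 0.78 [320. 218.] [ 0.4412 -0.2776  0.04  ]
wrist knob_top 0.42 [317. 209.] [ 0.4481 -0.278   0.04  ]
wrist cap 0.76 [319. 211.] [ 0.4383 -0.2758  0.    ]
[266.816 152.88  375.872 260.592] 0.73
```

View pics/w10.png

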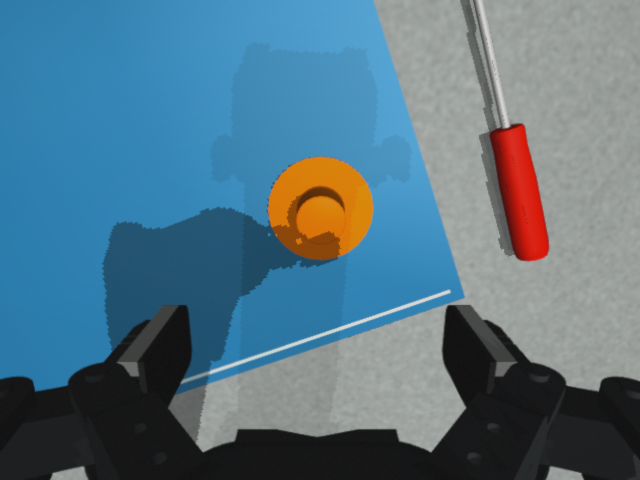

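```bash
python3 -m creep '[[[0.3,-0.3,-5],0,8.5],[[0,0,-5],0,8.5],[[0,0,-4],0,6.5],[[0,0,-2],0,5.5],[[0,0,-0.7],0,4.5],[[0,0,0],0,3],[[0,0,0],0,2.5],[[0,0,0],0,2.5],[[0,0,0],0,2.5],[[0,0,0],0,2.5],[[0,0,0],0,2.5]]' 100
```

```text
t: 19.98
ee_pos: [0.4419, -0.277, 0.0127]
eef_rot: [3.142, -0.0, -0.363]
ft_force: [-0.2, 0.1, 0.3]
finger_gap: 0.0321
gripper_force: 99.1
```

```bash
python3 -m creep '[[[0,0,4],0,2.5],[[0,0,5],0,2.5],[[2.8,4.8,3.5],0,2.5],[[2.8,4.8,0],0,2.5],[[2.8,4.8,0],0,2.5],[[2.8,4.8,0],0,2.5],[[2.8,4.8,0],0,2.5],[[2.8,4.8,0],0,2.5],[[2.7,4.7,0],0,2.5],[[0,0,0],0,2.5],[[0,0,0],0,2.5],[[0,0,0],0,2.5]]' 100
python3 - <<'E'
from h import *
P=imaging.camera_params("wrist")
im,d=imaging.snapshot("wrist"); cv2.imwrite("pics/w11.png",im); s=sensors.read_state();e=s["ee_pos"];print(e)
for a,ce,b in blob(im,(8,150,80),(20,255,255))[:2]: print(a,ce,b)
marks("wrist",dict(knob_top=e[2]+.0273),P)
print("yellow ref",at_z("wrist",(316.6,358),e[2]+.030,P))
E
```

```text
t: 21.48
ee_pos: [0.6351, 0.0537, 0.1357]
eef_rot: [3.14, 0.0, -0.365]
ft_force: [-0.1, 0.0, -1.2]
finger_gap: 0.032
gripper_force: 99.5
[0.63518874 0.05376326 0.13589043]
25172 [316.6 293.9] [214 204 206 199]
wrist knob_top 0.61 [317. 358.] [0.6329 0.0528 0.1632]
yellow ref [0.63428625 0.05223676 0.16589043]
```

View pics/w11.png

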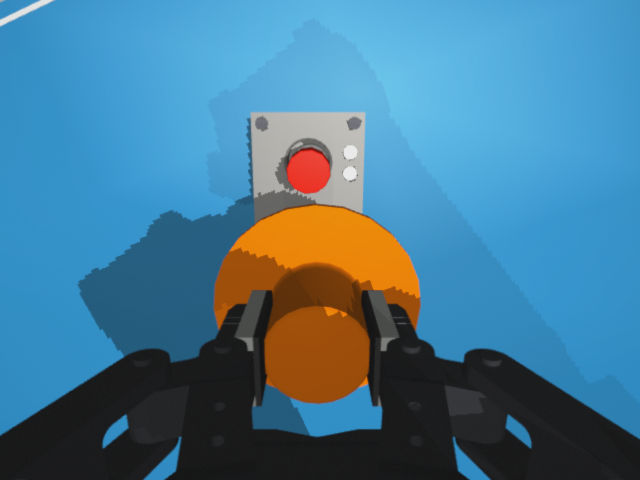

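```bash
python3 -m creep '[[[0.3,0.35,-1],0,2.5],[[0,0,-1],0,2.5],[[0,0,-0.5],0,2.5],[[0,0,0],0,2.5],[[0,0,-0.5],0,2.5],[[0,0,-0.4],0,2.5],[[0,0,0],0,2.5],[[0,0,0],0,2.5]]' 120
```

```text
t: 22.58
ee_pos: [0.6386, 0.0593, 0.102]
eef_rot: [-3.141, -0.0, -0.363]
ft_force: [0.0, 0.2, 0.2]
finger_gap: 0.0312
gripper_force: 118.9
```

```bash
python3 -m creep '[[[-0.05,-0.2,0],0,2.5],[[0,0,0],0,2.5],[[0,0,-0.2],0,2.5],[[0,0,0],0,2.5]]' 120;python3 -m creep '[[[0,0,-0.2],0,2.5],[[0,0,0],0,2.5]]'
```

```text
t: 23.08
ee_pos: [0.6378, 0.0572, 0.0996]
eef_rot: [3.141, 0.0, -0.363]
ft_force: [0.1, 0.7, -0.5]
finger_gap: 0.0315
gripper_force: 118.9
t: 23.32
ee_pos: [0.6382, 0.0576, 0.0981]
eef_rot: [-3.141, -0.0, -0.363]
ft_force: [-0.1, 0.7, -0.2]
finger_gap: 0.0314
gripper_force: 119.4
```

```bash
python3 -m creep '[[[0,0,-0.2],0,2.5],[[0,0,0],0,2.5]]';python3 -m creep '[[[0,0,-0.2],0,2.5],[[0,0,0],0,2.5]]'
```

```text
t: 23.58
ee_pos: [0.6387, 0.0577, 0.0972]
eef_rot: [-3.141, -0.001, -0.363]
ft_force: [-1.0, 0.0, 6.9]
finger_gap: 0.0316
gripper_force: 120.3
t: 23.82
ee_pos: [0.6388, 0.0577, 0.0956]
eef_rot: [-3.141, -0.002, -0.363]
ft_force: [-1.9, 0.9, 8.2]
finger_gap: 0.0313
gripper_force: 120.5
```

```bash
python3 -m creep '[[[-0.05,0,-0.3],0,2.5],[[0,0,0],0,2.5]]';python3 -m creep '[[[0,0,-0.3],0,2.5],[[0,0,0],0,2.5]]';python3 -m creep '[[[0,0,-0.3],0,2.5],[[0,0,0],0,2.5]]'
```

```text
t: 24.08
ee_pos: [0.6379, 0.0576, 0.0909]
eef_rot: [-3.141, -0.001, -0.363]
ft_force: [2.2, 1.6, -0.9]
finger_gap: 0.0316
gripper_force: 119.4
t: 24.32
ee_pos: [0.6371, 0.0573, 0.0865]
eef_rot: [3.141, 0.001, -0.363]
ft_force: [3.4, 0.8, -7.8]
finger_gap: 0.0309
gripper_force: 119.6
t: 24.58
ee_pos: [0.6373, 0.0571, 0.085]
eef_rot: [3.141, 0.0, -0.363]
ft_force: [-0.0, -0.0, -0.4]
finger_gap: 0.0314
gripper_force: 120.0
```

```bash
python3 -m creep '[[[0,0,-0.2],0,2.5],[[0,0,0],0,2.5],[[0,0,0],0,2.5]]'
```

```text
t: 24.95
ee_pos: [0.6375, 0.057, 0.0837]
eef_rot: [3.141, -0.0, -0.363]
ft_force: [-2.1, -0.2, 5.0]
finger_gap: 0.0315
gripper_force: 120.5
```

```bash
python3 -m creep '[[[0,0,-0.2],0,2.5],[[0,0,0],0,2.5],[[0,0,0],0,2.5],[[0,0,0],0,2.5]]'; python3 -m creep '[[[0,0,-0.1],0,2.5],[[0,0,0],0,2.5],[[0,0,0],0,2.5],[[0,0,0],0,2.5]]'
```

```text
t: 25.45
ee_pos: [0.6376, 0.057, 0.0826]
eef_rot: [3.141, -0.0, -0.363]
ft_force: [-4.4, -1.1, 12.1]
finger_gap: 0.0312
gripper_force: 121.9
t: 25.95
ee_pos: [0.6376, 0.057, 0.0826]
eef_rot: [3.141, -0.001, -0.363]
ft_force: [-5.9, -0.3, 18.0]
finger_gap: 0.0314
gripper_force: 122.3
```

```bash
python3 -c "
from bench import ctrl,sensors
s=sensors.read_state();print(s['t'],s['ee_pos'],s['ft_force'],s['gripper_force'])
print(ctrl.job_done())"
```

```text
25.95 [0.63758617 0.05702955 0.08256866] [-5.92299593 -0.32265561 17.99059166] 122.26073775440454
the job is handed in; nothing more can be done
None
```

I put the yellow vial in pocket 1 and the red vial in pocket 2, clicked the cap onto the stud, and handed in at 25.95 s still gripping the knob and pressing it down with about 18 N. No verdict came back.

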